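# Close the scrap strainer: swing in the strap and spin down the wing nut

## Task

With your fingertips only, push the strainer box's hold-down strap by its red paddle until its slot is fully home around the stud, then spin the loose brass wing nut down clockwise with repeated gentle pushes on its wings until it stops on the strap. Do not grip the nut or strap or force anything, and leave the mug, shaker and sauce pot where they stand.

Things in the scene. Friction and masses are not known exactly. Their poses are not given: they have to be found in the camera images.
- strainer: Low aluminium strainer box fixed to the counter, dark cover 56 mm high. Origin on the counter under the stud axis, z up. In its frame it spans x -43..+103, y -100..+150 mm. A 4 mm splash lip stands on its -x side: face 34 mm from the stud axis, y -65..+85 mm, top 92 mm high; a fingertip will not fit between nut and lip, so it cannot circle the nut.
- stud_top (a point): Centre of the top of the steel stud (12 mm diameter, top 91 mm above the counter) on which the wing nut runs; its vertical axis is the nut's axis.
- strap_pivot (a point): On the strap's vertical pivot axis, at the strap's top (63 mm above the counter); in the box's frame at x 0, y +110 mm from the stud.
- strap (a joint): Angle of the pale steel strap, rad: 0 = home (firm stop, slot round the stud, strap along the box's -y from the pivot); grows to 1.1 as it swings out to the box's +x side, counterclockwise from above. 36 mm wide, 6 mm thick, top 63 mm high, ends 194 mm from the pivot; slot opens to -x. About 1.5 N at the paddle moves it; it stays where left.
- paddle (a point): Centre of the top edge of the red upright paddle on the strap's free end, 176 mm from the pivot. The paddle is 36 mm long along the strap, 6 mm thick across it, and rises from the strap to 94 mm above the counter. Push its flat face, square to the strap.
- wing_nut (a joint): Turn of the brass wing nut on the stud, rad: 0 = seated on the strap (firm, slightly yielding stop), positive = unscrewed counterclockwise from above; it starts about one to one and a half turns loose. The thread lifts it 3 mm per turn. It turns freely: about 1 N on a wing moves it, and it stays where it is left.
- wing_tip (a point): Outer top of one of the nut's two opposite wings, 27 mm from the stud axis, 28 mm above the nut's underside. Wings reach 30 mm from the axis, are 6 mm thick, and stand 5 to 28 mm above the underside; hub 22 mm across, 18 mm high. Underside 63.5 mm above the counter when seated. This wing points to the box's -y at joint 0 (and after each full turn).
- mug: White mug, 76 mm diameter, 85 mm high, with a handle, standing loose on the counter by the box. Origin at the centre of its underside. Leave it alone.
- shaker: White ceramic salt shaker with a steel top, 42 mm diameter, 84 mm high, loose on the counter. Origin at the centre of its underside. Leave it alone.
- sauce_pot: Small dark steel sauce pot, 64 mm diameter, 60 mm high, loose on the counter. Origin at the centre of its underside. Leave it alone.

How it is judged (in metres and radians):
On the way, in this order (a step that is already met when the one before it is completed fails the run):
1. the strap is home around the stud while the nut is still loose (value of joint strap below 0.06 rad and value of joint wing_nut above 4.5 rad), for 0.2 s.
2. the wing nut is run down onto the strap (value of joint wing_nut below 0.3 rad and value of joint strap below 0.08 rad), for 0.2 s.
At the end, for the whole second after the job is handed in: The strap is home within 0.08 rad, the wing nut is within 0.3 rad of its seat and at rest, and the mug, shaker and sauce pot stand upright within 20 mm of where they were (all of step 2 and velocity of joint wing_nut between -0.1 and 0.1 rad/s and distance of each of mug, shaker, sauce_pot from where it was at the start of the episode below 0.02 m and angle between each of mug, shaker, sauce_pot's own z axis and vertical below 0.2 rad); the robot touches nothing.
It fails at once if the nut is run down before the strap is under it (value of joint wing_nut below 4.5 rad and value of joint strap above 0.2 rad).
It fails at once if the nut, strap or box is gripped or forced (fingers press with more than 30 N) (contact force between the fingers and strainer above 30 N).
It fails at once if the arm (not the fingers) bears on the box (contact force between the arm and strainer above 30 N).
It fails at once if a bystander is moved, lifted or knocked (distance of any of mug, shaker, sauce_pot from where it was at the start of the episode above 0.02 m).
It also fails if it takes over 72 s, if anything falls off the work surface, if the arm or the gripper's body presses on something with over 40 N, if the wrist force passes 120 N, or if a joint passes its speed limit or range.

## Robot

A 7-joint arm with a two-finger parallel gripper is mounted at the origin on the work surface. World frame = base frame: x ahead of the robot, y to its left, z up, the work surface at z = 0. Lengths are in m, angles in degrees, forces in N, time in s.
With the tool pointing down it reaches from about 0.425 to 0.95 m from the base axis. Payload 16.7 kg.
Tool frame: the origin (TCP) lies midway between the tips of the shut fingers; the grasp point (between the pads) lies grasp_offset behind it (grasp_offset is the distance from the TCP to the grasp point, in m); z points along the fingers, y is the line along which they close (so a half turn about z gives the same grasp; the last joint's range is limited). The gripper opens to 94 mm and grips with 3 to 60 N. Pads are 16 mm wide; open, the fingers measure 119 mm over their backs; the gripper's body (75 mm by 177 mm) begins 78 mm behind the grasp point.
Start: joints at [55.204, 24.414, 4.234, 92.017, -1.954, 63.644, -3.845], TCP at [0.298, -0.605, 0.205] pointing down, gripper open.
Joint ranges: [-163.25, 163.25], [-28.42, 122.38], [-70.27, 78.77], [12.13, 141.07], [-58.53, 238.53], [9.26, 117.41], [-156.51, 156.51]. Speed limits (degrees/s): [108.29, 108.29, 136.94, 136.94, 172.46, 172.46, 172.46].

## Interface

Orientations are given as a 3x3 rotation matrix whose columns are the frame's x, y, z axes.
In Python, from cell import state, get_image, close_job, cut_out, grasp_offset gives the robot as it stands.
- The arm moves only by the tool servo_tool, never from a script. Its argument "plan" is text: rows parted by semicolons, each of 5 numbers parted by spaces: the shift along the tool's x, y, z in cm, then the turn about the tool's z in degrees, then the closure, from 0 (fully open) to 1 (shut). In form: tx ty tz roll claw; .... A call has 1 to 12 rows; each row shifts and turns the commanded pose from where the row before left it, along the tool's axes as they then stand; what a row does not reach is not made up. A row lasts 1/10 s, in which the tool goes at most 50 mm and 8.59 degrees, less where a joint would pass 70% of its speed; a pose out of reach is approached as far as the arm can. A call with a gripper value outside its range is refused whole. The fingers move at their own pace and stop on an object; "grip_force" is the grip in N (left out, the last holds). Time passes only in rows, so rows that do not move let the fingers close. It gives the time, the measured TCP pose, the force, the opening and the grip force at its end, in the units of the state.
- state(): the state, without advancing time (a new reading comes with each control period).
- get_image(name): name is "side" or "top" or "wrist"; returns a dict with "frame" (480x640x3 uint8, red, green, blue), "fov_y" (degrees; the focal length in pixels is half the picture's height over the tangent of half this angle, whatever the lens; pixels are square), "cx", "cy" (the principal point, pixels), "rvec" (rotation vector, rad) and "tvec" (3), from world to camera coordinates, as OpenCV has them; the wrist camera has in their place "mount" (4x4, takes a point from camera to tool coordinates, whose origin is the TCP and whose axes are the flange's). Camera axes: x right, y down, z forward; pixel columns grow to the right and rows downward; lengths in m; the calibration is good to about 2 mm. A picture is of the moment at which its call begins: read the wrist's pose just before it. There is no depth.
- close_job(): hands the job in; it is judged then, once.
Trained networks look in the newest picture that a camera, given by its name, has taken for a name from the list of things; names that differ only in an ending like _2 or _b are one class to them, and where a whole thing is asked for, a point or a joint stands for the part that bears it (a point fixed in the world has none). Each returns a list of dicts, best first, with "confidence" (0 to 1); they miss things now and then, are a little off and sometimes report something else, mostly with a low value. They report only what shows in the picture. A call takes as long as a camera call.
- cut_out(name, camera): "pixels" (480x640 bool, what is visible of it) and "point" ([column, row] in pixels, amid what is visible of it).
The state is a dict: "time": time; "joint_positions": joint angles; "joint_velocities": joint speeds; "joint_torque": joint torques, N m; "tcp_pos": TCP position; "orientation": TCP orientation; "wrist_force": force on the tool from outside, world axes, zero at the start; "ft_torque": the same for the moment, N m; "gripper_width": finger opening in m; "finger_force": force on a finger pad.
Only numpy, scipy, OpenCV 4.12 (cv2) and the standard library are available. Lean on these libraries where they do the work, as an engineer would, in place of code of your own. Each camera call takes 0.05 s, during which the arm holds its last target. There are 200 camera calls.

## Working session

There is one attempt and no reset: what is moved stays moved. The work goes in short steps, Python scripts to look and compute and a tool call to move; the robot and the scene stay as the last step left them, time stands still between calls to the robot, and variables do not carry over. Pictures are saved under pics/ and viewed, at most 10 in all, crops included, and the job is handed in when it is done.

Besides the shell and the picture viewer there is one more tool, called after ">>>" by a JSON object that holds its "op" and its "data". servo_tool: Moves the arm, as the interface text tells. Its arguments: {"type":"object","properties":{"plan":{"type":"string"},"grip_force":{"type":"number"}},"required":["plan"]}

```bash
mkdir -p pics; cat > h.py <<'E'
import numpy as np, cv2
from cell import state, get_image, close_job, cut_out, grasp_offset
def cam(im):
    f=240/np.tan(np.radians(im["fov_y"])/2)
    K=np.array([[f,0,im["cx"]],[0,f,im["cy"]],[0,0,1]])
    if "rvec" in im:
        R=cv2.Rodrigues(np.array(im["rvec"],float))[0]; t=np.array(im["tvec"],float).ravel()
    else:
        s=im["st"]; T=np.eye(4); T[:3,:3]=np.array(s["orientation"]); T[:3,3]=s["tcp_pos"]
        W=np.linalg.inv(T@np.array(im["mount"])); R=W[:3,:3]; t=W[:3,3]
    return K,R,t
def shot(n,save=None):
    s=state(); im=get_image(n); im["st"]=s
    if save: cv2.imwrite("pics/"+save,cv2.cvtColor(im["frame"],cv2.COLOR_RGB2BGR))
    return im
def onz(im,px,z):
    K,R,t=cam(im); d=R.T@np.linalg.solve(K,[px[0],px[1],1]); c=-R.T@t
    return c+d*(z-c[2])/d[2]
def proj(im,P):
    K,R,t=cam(im); q=K@(R@np.array(P,float)+t); return q[:2]/q[2]
E
python3 - <<'E'
from h import *
s=state(); print(s["time"],s["tcp_pos"],np.round(s["orientation"],3).tolist(),s["gripper_width"],grasp_offset)
for c in ["top","side"]:
    im=shot(c,c+"0.png"); K,R,t=cam(im); print(c,-R.T@t)
    for n,z in [("strainer",.056),("paddle",.09),("strap",.063),("wing_nut",.08),("stud_top",.091),("mug",.05),("shaker",.05),("sauce_pot",.04)]:
        for r in cut_out(n,c)[:2]: print(n,round(r["confidence"],2),np.round(r["point"]),np.round(onz(im,r["point"],z),3),r["pixels"].sum())
E
```

```text
0.0 [ 0.2981232  -0.60510026  0.20476721] [[0.897, 0.442, -0.001], [0.442, -0.897, 0.001], [-0.0, -0.001, -1.0]] 0.09367679393351219 0.0188
top [0.49234589 0.08934906 1.10964255]
strainer 0.97 [316. 285.] [0.513 0.069 0.056] 7270
paddle 0.65 [310. 273.] [0.539 0.085 0.09 ] 1266
strap 0.81 [309. 274.] [0.539 0.088 0.063] 1120
wing_nut 0.58 [335. 292.] [0.496 0.025 0.08 ] 107
stud_top 0.83 [321. 283.] [0.517 0.059 0.091] 7470
stud_top 0.67 [310. 277.] [0.531 0.086 0.091] 1171
mug 0.65 [247. 233.] [0.638 0.24  0.05 ] 1014
mug 0.47 [329. 294.] [0.492 0.038 0.05 ] 24
shaker 0.66 [339. 290.] [0.503 0.014 0.05 ] 27
shaker 0.54 [426. 260.] [ 0.58  -0.198  0.05 ] 296
sauce_pot 0.61 [210. 315.] [0.437 0.324 0.04 ] 600
sauce_pot 0.2 [332. 291.] [0.501 0.029 0.04 ] 116
side [0.17637461 0.82043947 0.86882005]
paddle 0.86 [346. 256.] [0.53  0.127 0.09 ] 1362
paddle 0.47 [362. 270.] [0.486 0.145 0.09 ] 9060
strap 0.73 [347. 256.] [0.54  0.103 0.063] 1490
wing_nut 0.6 [385. 236.] [0.492 0.033 0.08 ] 135
stud_top 0.91 [360. 270.] [0.488 0.149 0.091] 9210
mug 0.64 [267. 292.] [0.631 0.247 0.05 ] 2331
shaker 0.57 [391. 179.] [ 0.572 -0.177  0.05 ] 515
sauce_pot 0.72 [340. 359.] [0.445 0.306 0.04 ] 1482
sauce_pot 0.19 [348. 253.] [0.551 0.075 0.04 ] 1435
```

View pics/top0.png

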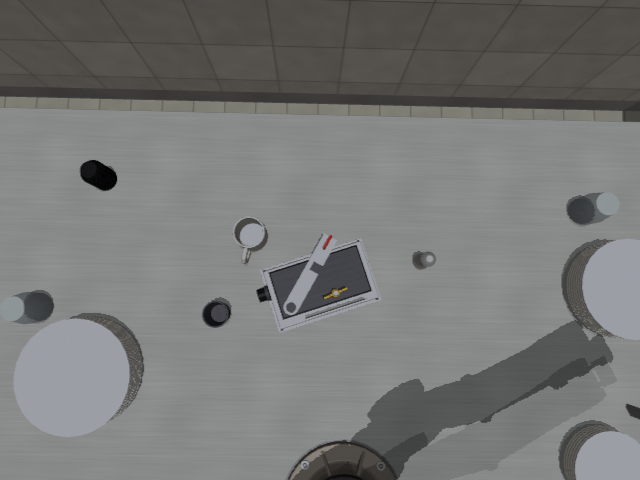

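View pics/side0.png

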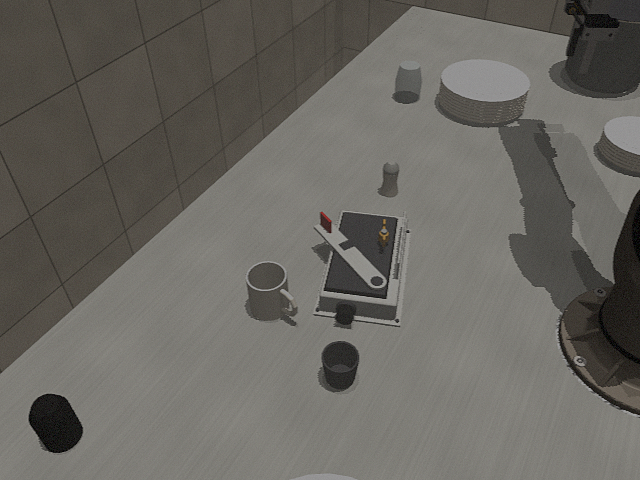

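The top view shows the strap pivot at about (291,307), the red paddle at (327,242) and the nut at (336,293), with the lip on the robot side. The mug, pot and shaker are at (247,233), (210,315) and (426,260). I'm moving the wrist camera over the box.

>>> {"op": "servo_tool", "data": {"plan": "0 0 -4 0 0.5;2.4 -2.5 -3 0 1;2.4 -2.5 -3 0 1;2.4 -2.5 0 0 1;2.4 -2.5 0 0 1;2.4 -2.5 0 0 1;2.4 -2.5 0 0 1;2.4 -2.5 0 0 1;2.4 -2.5 0 0 1;2.4 -2.5 0 0 1;2.4 -2.5 0 0 1;2.4 -2.5 0 0 1"}}

```text
time: 2.1
tcp_pos: [0.4138, -0.2408, 0.3057]
orientation: [[0.897, 0.442, 0.0], [0.442, -0.897, -0.0], [0.0, 0.0, -1.0]]
wrist_force: [0.7, -1.0, -0.6]
gripper_width: 0.002
finger_force: 0.0
```

>>> {"op": "servo_tool", "data": {"plan": "2.4 -2.5 0 0 1;2.4 -2.5 0 0 1;2.4 -2.5 0 0 1;2.4 -2.5 0 0 1;2.4 -2.5 0 0 1;2.4 -2.5 0 0 1;2.4 -2.5 0 0 1;0 0 0 0 1;0 0 0 0 1"}}

```text
time: 3.0
tcp_pos: [0.487, -0.0105, 0.3055]
orientation: [[0.896, 0.443, -0.0], [0.443, -0.896, -0.0], [-0.0, -0.0, -1.0]]
wrist_force: [0.6, -0.8, -0.1]
gripper_width: 0.0007
finger_force: 0.0
```

```bash
python3 - <<'E'
from h import *
s=state(); print(s["time"],s["tcp_pos"],np.round(s["orientation"],3).tolist(),s["gripper_width"],np.round(s["joint_positions"],1))
im=shot("wrist","w0.png"); print(np.round(im["mount"],3).tolist(),im["fov_y"])
for n,z in [("strainer",.056),("paddle",.09),("strap",.063),("wing_nut",.085)]:
    for r in cut_out(n,"wrist")[:2]: print(n,round(r["confidence"],2),np.round(r["point"]),np.round(onz(im,r["point"],z),3),r["pixels"].sum())
E
```

```text
3.0 [ 0.4869705  -0.01052444  0.30546991] [[0.896, 0.443, -0.0], [0.443, -0.896, -0.0], [-0.0, -0.0, -1.0]] 0.0006841291973215478 [ 16.7   3.2 -23.9 106.7   1.4  70.4 -71.3]
[[-0.0, -0.974, -0.227, 0.065], [1.0, -0.0, -0.0, -0.0], [0.0, -0.227, 0.974, -0.178], [0.0, 0.0, 0.0, 1.0]] 64.12121803404973
strainer 0.67 [277. 155.] [0.526 0.06  0.056] 33713
paddle 0.73 [261. 122.] [0.549 0.083 0.09 ] 6261
paddle 0.4 [276. 155.] [0.527 0.057 0.09 ] 34159
strap 0.9 [259. 124.] [0.546 0.089 0.063] 6184
wing_nut 0.71 [295. 193.] [0.501 0.023 0.085] 460
```

View pics/w0.png

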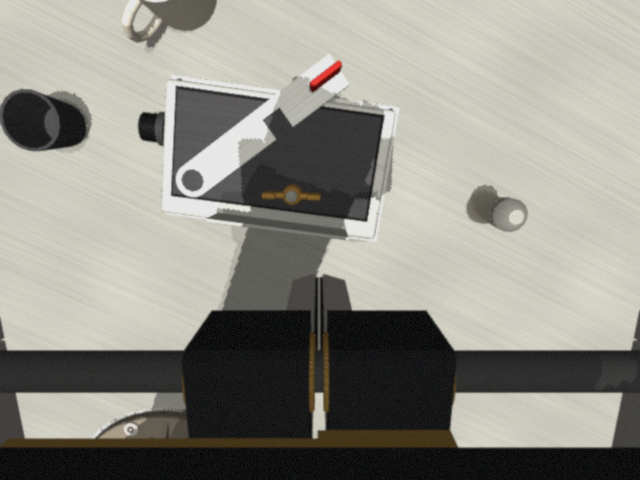

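The wrist view shows the pivot disc at about (192,180), the nut and stud at (291,195) with wing ends at (263,195) and (320,197), and the paddle top from (312,85) to (340,65). I'll fit the box pose from these.

```bash
python3 - <<'E'
from h import *
im=shot("wrist"); P=onz(im,(192,180),.063); 
for z in (.091,):S=onz(im,(291.5,194),z)
pm=None
f=im["frame"].astype(int); red=(f[...,0]>130)&(f[...,1]<70)&(f[...,2]<70)
v,u=np.nonzero(red); print("red",u.min(),u.max(),v.min(),v.max(),u.mean(),v.mean())
Q=onz(im,(u.mean(),v.mean()),.088)
ang=lambda d:np.degrees(np.arctan2(d[1],d[0]))
print(P,S,Q); d=P-S; print("stud-pivot",np.linalg.norm(d[:2]),ang(d)); e=Q-P; print("paddle r",np.linalg.norm(e[:2]),ang(e), "strap ang",(ang(e)-ang(-d)))
a,b=onz(im,(263,195),.094),onz(im,(320,197),.094); print("wings",ang(b-a),np.linalg.norm(b-a),(a+b)/2)
t=shot("top"); print("top proj P,S,Q",proj(t,P),proj(t,S),proj(t,Q))
cv2.imwrite("pics/topc.png",cv2.resize(cv2.cvtColor(t["frame"],cv2.COLOR_RGB2BGR)[220:350,230:400],None,fx=4,fy=4,interpolation=cv2.INTER_CUBIC))
cv2.imwrite("pics/wc.png",cv2.resize(cv2.cvtColor(im["frame"],cv2.COLOR_RGB2BGR)[40:250,150:410],None,fx=3,fy=2.8,interpolation=cv2.INTER_CUBIC))
E
```

```text
red 308 338 61 84 324.01630434782606 73.14673913043478
[0.46158791 0.12893939 0.063     ] [0.49869548 0.02501131 0.091     ] [0.61662032 0.04622793 0.088     ]
stud-pivot 0.11035406442279348 109.64912885059556
paddle r 0.1757163455875985 -28.080403119215926 strap ang 42.270468030188525
wings -65.88516153666644 0.05781304469210838 [0.49722608 0.0240726  0.094     ]
top proj P,S,Q [290.82778837 306.38337808] [335.53714063 291.31682063] [327.02960775 240.87034866]
```

View pics/wc.png

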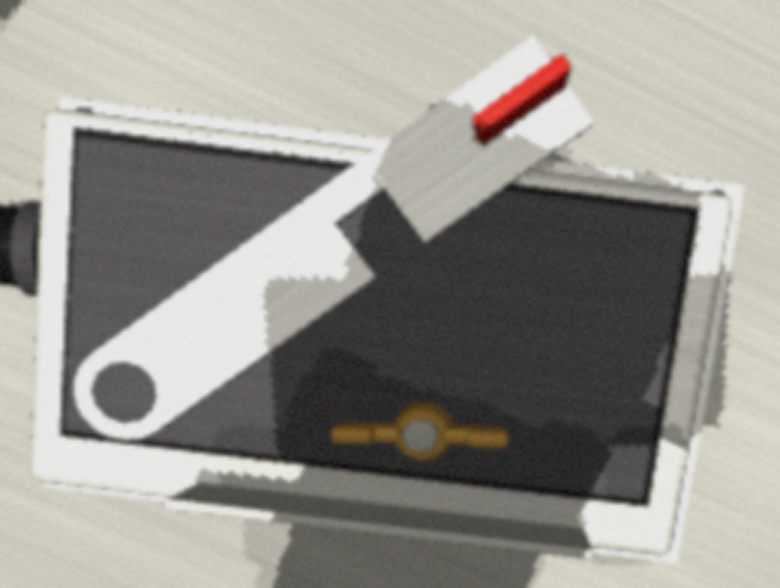

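The fit agrees with the given sizes: stud to pivot 110.4 mm, paddle radius 175.7 mm, strap at 42°, box +x at world angle 19.65°. I'm going to the paddle's outer face.

>>> {"op": "servo_tool", "data": {"plan": "3.94 -0.25 1.5 -7.1 1;3.94 0.3 1.5 -7.1 1;3.9 0.8 1.5 -7.1 1;3.8 1.2 1.5 -7.1 1;0 0 1.5 -7.2 1;0 0 3 0 1;0 0 3 0 1;0 0 2 0 1;0 0 0 0 1"}}

```text
time: 4.25
tcp_pos: [0.6236, 0.0662, 0.1477]
orientation: [[0.472, 0.881, -0.004], [0.881, -0.473, -0.0], [-0.002, -0.004, -1.0]]
wrist_force: [0.2, 0.3, 0.3]
gripper_width: 0.0005
finger_force: 0.0
```

```bash
cat >> h.py <<'E'
P=np.array([.4616,.1289]); S=np.array([.4987,.0250])
def polar(c):
    s=state(); p=np.array(s["tcp_pos"]); o=np.array(s["orientation"]); d=p[:2]-c
    print("t",round(s["time"],2),"r",round(np.hypot(*d)*1000,1),"ang",round(np.degrees(np.arctan2(d[1],d[0])),1),"z",round(p[2],4),"toolx",round(np.degrees(np.arctan2(o[1,0],o[0,0])),1),"q7",round(s["joint_positions"][6],1),"F",np.round(s["wrist_force"],1))
    return s,p,o
def totool(xy,z):
    s=state(); p=np.array(s["tcp_pos"]); return np.round(100*np.array(s["orientation"]).T@(np.array([*xy,z])-p),2)
E
python3 - <<'E'
from h import *
polar(P); print(totool((.6241,.0682),.072))
E
```

```text
t 4.25 r 173.7 ang -21.1 z 0.1477 toolx 61.8 q7 -52.1 F [0.2 0.3 0.3]
[ 0.21 -0.02  7.57]
```

>>> {"op": "servo_tool", "data": {"plan": "0.2 0 3 0 1;0 0 3 0 1;0 0 1.55 0 1;0 0 0 0 1;-0.5 0 0 0 1;-0.5 0 0 0 1;0 0 0 0 1"}}

```text
time: 4.95
tcp_pos: [0.6218, 0.0589, 0.0764]
orientation: [[0.473, 0.881, 0.002], [0.881, -0.473, -0.0], [0.0, 0.002, -1.0]]
wrist_force: [0.6, -0.1, -0.8]
gripper_width: 0.0006
finger_force: 0.0
```

>>> {"op": "servo_tool", "data": {"plan": "-0.6 0.02 0 2 1;-1.2 0.04 0 4 1;-1.2 0.04 0 4 1;-1.2 0.04 0 4 1;-1.2 0.04 0 4 1;-1.2 0.04 0 4 1;-1.2 0.04 0 4 1;-1.2 0.04 0 4 1;-1.2 0.04 0 4 1;0 0 0 0 1"}}

```text
time: 5.95
tcp_pos: [0.5542, -0.0168, 0.0755]
orientation: [[0.886, 0.463, 0.0], [0.463, -0.886, -0.001], [-0.0, 0.001, -1.0]]
wrist_force: [-0.0, 0.5, -0.0]
gripper_width: 0.0005
finger_force: 0.0
```

```bash
python3 - <<'E'
from h import *
polar(P)
t=shot("top"); f=t["frame"].astype(int); m=(f[...,0]>110)&(f[...,1]<80)&(f[...,2]<80); v,u=np.nonzero(m); k=(v>200)&(v<330)&(u>280)&(u<400)
if k.sum():
    q=onz(t,(u[k].mean(),v[k].mean()),.09)[:2]-P; print(k.sum(),np.hypot(*q),np.degrees(np.arctan2(q[1],q[0])))
E
```

```text
t 5.95 r 172.6 ang -57.6 z 0.0755 toolx 27.6 q7 -77.2 F [-0.   0.5 -0. ]
```

>>> {"op": "servo_tool", "data": {"plan": "-0.6 0.02 0 2 1;-0.6 0.02 0 2 1;-0.3 0.01 0 1 1;-0.3 0.01 0 1 1;0 0 0 0 1"}}

```text
time: 6.5
tcp_pos: [0.5386, -0.0241, 0.075]
orientation: [[0.929, 0.371, -0.0], [0.371, -0.929, -0.0], [-0.0, -0.0, -1.0]]
wrist_force: [-0.3, 0.8, 0.2]
gripper_width: 0.0003
finger_force: 0.0
```

>>> {"op": "servo_tool", "data": {"plan": "-0.2 0 0 0.5 1;-0.2 0 0 0.5 1;0 0 0 0 1"}}

```text
time: 6.8
tcp_pos: [0.535, -0.0255, 0.0749]
orientation: [[0.935, 0.355, -0.0], [0.355, -0.935, -0.0], [-0.0, -0.0, -1.0]]
wrist_force: [-0.4, 0.6, -0.7]
gripper_width: 0.0007
finger_force: 0.0
```

```bash
python3 - <<'E'
from h import *
polar(P)
t=shot("wrist","w1.png")
E
```

```text
t 6.8 r 170.9 ang -64.6 z 0.0749 toolx 20.8 q7 -82.2 F [-0.4  0.6 -0.7]
```

View pics/w1.png

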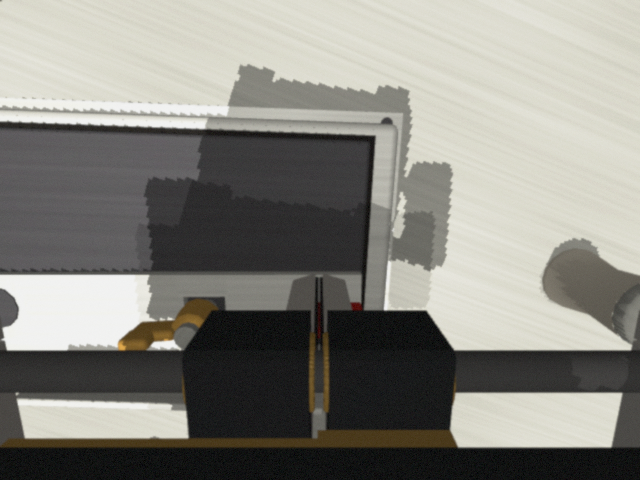

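The strap is nearly home, its edge parallel to the box at row 271. I'm creeping on until it meets the stop.

>>> {"op": "servo_tool", "data": {"plan": "-0.2 0 0 0.5 1;-0.15 0 0 0.3 1;0 0 0 0 1"}}

```text
time: 7.15
tcp_pos: [0.5317, -0.0267, 0.075]
orientation: [[0.94, 0.342, -0.0], [0.342, -0.94, 0.0], [-0.0, -0.0, -1.0]]
wrist_force: [0.3, -0.7, -0.1]
gripper_width: 0.0004
finger_force: 0.0
```

>>> {"op": "servo_tool", "data": {"plan": "-0.1 0 0 0.3 1;-0.1 0 0 0 1;0 0 0 0 1"}}

```text
time: 7.45
tcp_pos: [0.53, -0.0273, 0.075]
orientation: [[0.941, 0.338, -0.0], [0.338, -0.941, 0.0], [-0.0, -0.0, -1.0]]
wrist_force: [0.3, -0.1, -0.9]
gripper_width: 0.0006
finger_force: 0.3
```

```bash
python3 - <<'E'
from h import *
polar(P)
t=shot("wrist"); g=t["frame"].astype(int).sum(2)
for u in (30,80,120,250,350):
    c=g[200:300,u]; r=200+np.argmax(np.abs(np.diff(c[40:])))+40
    w=onz(t,(u,r+.5),.063)[:2]-S; a=np.radians(19.65); print(u,r,np.round(1000*np.array([w@[np.cos(a),np.sin(a)],w@[-np.sin(a),np.cos(a)]]),1))
E
```

```text
t 7.45 r 170.6 ang -66.3 z 0.075 toolx 19.7 q7 -82.9 F [ 0.3 -0.1 -0.9]
30 271 [18.  89.9]
80 271 [18.1 63.9]
120 272 [17.5 43.3]
250 273 [ 17.1 -24.1]
350 274 [ 16.6 -76.1]
```

>>> {"op": "servo_tool", "data": {"plan": "-0.1 0 0 0 1;-0.1 0 0 0 1;0 0 0 0 1"}}

```text
time: 7.8
tcp_pos: [0.529, -0.0277, 0.0751]
orientation: [[0.941, 0.338, 0.002], [0.338, -0.941, 0.001], [0.002, -0.0, -1.0]]
wrist_force: [6.1, 0.2, -4.9]
gripper_width: 0.0005
finger_force: 3.1
```

```bash
python3 - <<'E'
from h import *
polar(P)
E
```

```text
t 7.8 r 170.4 ang -66.7 z 0.0751 toolx 19.7 q7 -82.9 F [ 6.1  0.2 -4.9]
```

The strap is home on its stop at about 6 N. Now I lift off, roll the tool and go behind the +y wing.

>>> {"op": "servo_tool", "data": {"plan": "1 0 0 0 1;0 0 -4 0 1;0 0 -4 -8.4 1;0 0 0 -8.4 1;0 0 0 -8.4 1;0 0 0 -8.4 1;0 0 0 -8.4 1;0 0 0 -8.4 1;0 0 0 -8.4 1;0 0 0 -8.4 1;0 0 0 -8.4 1;0 0 0 -8.4 1"}}

```text
time: 9.0
tcp_pos: [0.5378, -0.0244, 0.155]
orientation: [[-0.243, 0.97, -0.001], [0.97, 0.243, 0.0], [0.0, -0.001, -1.0]]
wrist_force: [-0.1, -0.6, 0.1]
gripper_width: 0.0006
finger_force: 0.0
```

>>> {"op": "servo_tool", "data": {"plan": "0 0 0 -8.4 1;0 0 0 -8.4 1;0 0 0 -8.4 1;0 0 0 -8.4 1;0 0 0 -8.4 1;0 0 0 -8.4 1;0 0 0 -8.4 1;0 0 0 -8.4 1;0 0 0 -8.4 1;0 0 0 -8.4 1;0 0 0 -8.4 1;0 0 0 -8.1 1"}}

```text
time: 10.2
tcp_pos: [0.5378, -0.0245, 0.155]
orientation: [[-0.91, -0.416, -0.0], [-0.416, 0.91, 0.0], [0.0, 0.0, -1.0]]
wrist_force: [0.1, -0.2, 0.2]
gripper_width: 0.0003
finger_force: 0.0
```

```bash
python3 - <<'E'
from h import *
polar(S); print(totool((.4734,.0422),.081))
E
```

```text
t 10.2 r 63.1 ang -51.7 z 0.155 toolx -155.4 q7 90.5 F [ 0.1 -0.2  0.2]
[3.08 8.74 7.41]
```

>>> {"op": "servo_tool", "data": {"plan": "1 2.9 0 0 1;1 2.9 0 0 1;1.1 2.95 0 0 1;0 0 2 0 1;0 0 0 0 1"}}

```text
time: 10.7
tcp_pos: [0.4724, 0.0426, 0.1339]
orientation: [[-0.912, -0.411, -0.002], [-0.411, 0.912, -0.0], [0.002, 0.001, -1.0]]
wrist_force: [-0.6, -0.6, 0.4]
gripper_width: 0.0003
finger_force: 0.0
```

```bash
python3 - <<'E'
from h import *
polar(S); print(totool((.4734,.0422),.081))
im=shot("side"); cv2.imwrite("pics/s1.png",cv2.resize(cv2.cvtColor(im["frame"],cv2.COLOR_RGB2BGR)[170:330,300:460],None,fx=3.7,fy=3.7,interpolation=cv2.INTER_CUBIC))
E
```

```text
t 10.7 r 31.6 ang 146.3 z 0.1339 toolx -155.7 q7 82.8 F [-0.6 -0.6  0.4]
[-0.09 -0.08  5.29]
```

View pics/s1.png

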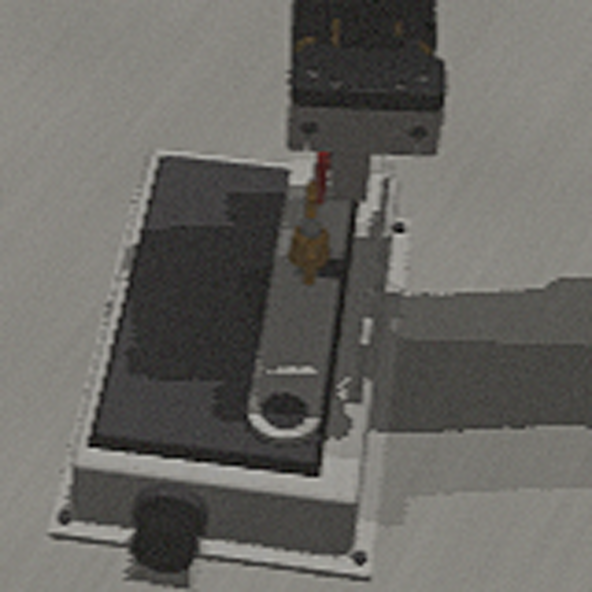

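The side view shows the strap home under the nut, with the wings along the box's y axis and the fingertips above, on the lip side. I'm lowering.

>>> {"op": "servo_tool", "data": {"plan": "-0.1 -0.1 1.5 0 1;0 0 1.5 0 1;0 0 1.2 0 1;0 0 1 0 1;0 0 0 0 1"}}

```text
time: 11.25
tcp_pos: [0.474, 0.042, 0.0815]
orientation: [[-0.912, -0.411, -0.002], [-0.411, 0.912, 0.0], [0.002, 0.001, -1.0]]
wrist_force: [0.3, -0.1, -0.1]
gripper_width: 0.0006
finger_force: 0.0
```

```bash
cat >> h.py <<'E'
def nt():
    s,p,o=polar(S); print("tool-frame pos rel stud mm",np.round(1000*o.T[:2,:2]@(p[:2]-S),1),"boxangle tool y",round((np.degrees(np.arctan2(o[1,1],o[0,1]))-19.65),1))
E
python3 -c "
from h import *
nt()"
```

```text
t 11.25 r 30.0 ang 145.4 z 0.0815 toolx -155.8 q7 77.6 F [ 0.3 -0.1 -0.1]
tool-frame pos rel stud mm [15.6 25.7] boxangle tool y 94.6
```

>>> {"op": "servo_tool", "data": {"plan": "-0.25 0 0 0 1;-0.2 0 0 0 1;-0.19 0.06 0 4 1;-0.37 0.13 0 8 1;-0.37 0.13 0 8 1;-0.37 0.13 0 8 1;-0.37 0.13 0 8 1;0 0 0 0 1"}}

```text
time: 12.05
tcp_pos: [0.4948, 0.0526, 0.0836]
orientation: [[-0.978, 0.206, 0.001], [0.206, 0.978, -0.0], [-0.001, 0.0, -1.0]]
wrist_force: [0.3, -0.7, -0.1]
gripper_width: 0.0006
finger_force: 0.1
```

```bash
python3 -c "
from h import *
nt()"
```

```text
t 12.05 r 27.9 ang 98.0 z 0.0836 toolx 168.1 q7 44.6 F [ 0.3 -0.7 -0.1]
tool-frame pos rel stud mm [ 9.5 26.2] boxangle tool y 58.4
```

>>> {"op": "servo_tool", "data": {"plan": "-0.36 0.13 0.1 8 1;-0.36 0.12 0.1 8 1;-0.36 0.12 0 8 1;-0.36 0.12 0 8 1;-0.36 0.12 0 8 1;-0.36 0.12 0 8 1;-0.36 0.12 0 8 1;-0.36 0.12 0 8 1;-0.36 0.12 0 8 1;-0.36 0.12 0 8 1;0 0 0 0 1"}}

```text
time: 13.15
tcp_pos: [0.5249, 0.0352, 0.0813]
orientation: [[0.03, 1.0, 0.001], [1.0, -0.03, -0.0], [0.0, 0.001, -1.0]]
wrist_force: [0.5, 0.4, -0.5]
gripper_width: 0.0006
finger_force: 0.1
```

```bash
python3 -c "
from h import *
nt()"
```

```text
t 13.15 r 28.1 ang 21.3 z 0.0813 toolx 88.3 q7 -24.5 F [ 0.5  0.4 -0.5]
tool-frame pos rel stud mm [11.  25.8] boxangle tool y -21.4
```

>>> {"op": "servo_tool", "data": {"plan": "-0.37 0.13 0 8 1;-0.37 0.13 0 8 1;-0.37 0.13 0 8 1;-0.37 0.13 0 8 1;-0.37 0.13 0 8 1;-0.37 0.13 0 8 1;-0.37 0.13 0 8 1;-0.37 0.13 0 8 1;-0.37 0.13 0 8 1;0 0 0 0 1"}}

```text
time: 14.15
tcp_pos: [0.5163, 0.0033, 0.0812]
orientation: [[0.959, 0.283, 0.0], [0.283, -0.959, -0.0], [0.0, 0.0, -1.0]]
wrist_force: [0.0, 0.6, -0.3]
gripper_width: -0.0001
finger_force: 0.0
```

```bash
python3 -c "
from h import *
nt()"
```

```text
t 14.15 r 28.0 ang -50.9 z 0.0812 toolx 16.4 q7 -85.7 F [ 0.   0.6 -0.3]
tool-frame pos rel stud mm [10.8 25.8] boxangle tool y -93.2
```

Half a turn is done and contact held throughout. I'm returning for the other wing.

>>> {"op": "servo_tool", "data": {"plan": "0.3 0 0 0 1;0 0 -3 0 1;0 0 -3 -8.3 1;0 0 0 -8.3 1;0 0 0 -8.3 1;0 0 0 -8.3 1;0 0 0 -8.3 1;0 0 0 -8.3 1;0 0 0 -8.3 1;0 0 0 -8.3 1;0 0 0 -8.3 1;0 0 0 -8.3 1"}}

```text
time: 15.35
tcp_pos: [0.5196, 0.0044, 0.1411]
orientation: [[-0.173, 0.985, 0.0], [0.985, 0.173, 0.0], [0.0, 0.0, -1.0]]
wrist_force: [-0.1, 0.4, 0.5]
gripper_width: 0.0004
finger_force: 0.0
```

>>> {"op": "servo_tool", "data": {"plan": "0 0 0 -8.3 1;0 0 0 -8.3 1;0 0 0 -8.3 1;0 0 0 -8.3 1;0 0 0 -8.3 1;0 0 0 -8.3 1;0 0 0 -8.3 1;0 0 0 -8.3 1;0 0 0 -8.3 1;0 0 0 -8.3 1;0 0 0 -8.3 1;0 0 0 -8.3 1"}}

```text
time: 16.55
tcp_pos: [0.5196, 0.0043, 0.1412]
orientation: [[-0.942, -0.335, 0.0], [-0.335, 0.942, 0.0], [-0.0, 0.0, -1.0]]
wrist_force: [-1.0, -0.6, -0.2]
gripper_width: 0.0006
finger_force: 0.0
```

```bash
python3 -c "
from h import *
nt()
t=shot('wrist','w2.png')"
```

```text
t 16.55 r 29.5 ang -44.7 z 0.1412 toolx -160.4 q7 87.4 F [-1.  -0.6 -0.2]
tool-frame pos rel stud mm [-12.8 -26.5] boxangle tool y 89.9
```

View pics/w2.png

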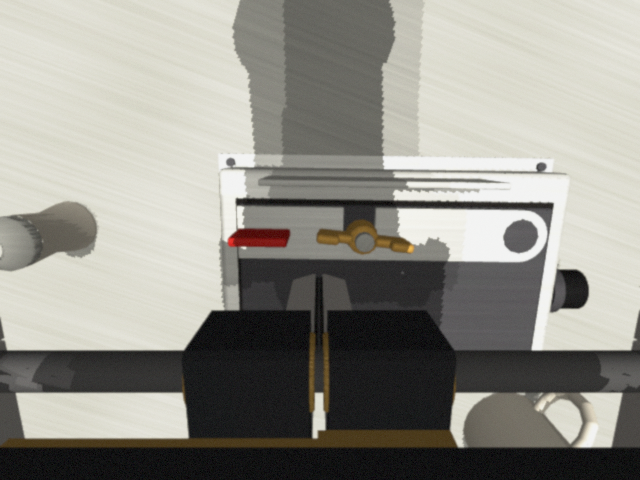

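The strap is home, with the stud at (364,242) and wings at (318,237) and (412,249). The +y wing leans about 7° towards +x, as expected, so I start the second stroke.

>>> {"op": "servo_tool", "data": {"plan": "0.9 1.7 0 0 1;1 1.75 0 0 1;1 1.75 0 0 1;0 0 2 0 1;0 0 2 0 1;0 0 1.2 0 1;0 0 0.9 0 1;0 0 0 0 1"}}

```text
time: 17.4
tcp_pos: [0.4743, 0.0444, 0.0794]
orientation: [[-0.946, -0.323, -0.001], [-0.323, 0.946, 0.0], [0.001, 0.001, -1.0]]
wrist_force: [-0.2, -0.1, -0.2]
gripper_width: 0.0006
finger_force: 0.0
```

```bash
python3 -c "
from h import *
nt()"
```

```text
t 17.4 r 31.1 ang 141.6 z 0.0794 toolx -161.1 q7 77.6 F [-0.2 -0.1 -0.2]
tool-frame pos rel stud mm [16.8 26.2] boxangle tool y 89.2
```

>>> {"op": "servo_tool", "data": {"plan": "-0.3 0 0 0 1;-0.28 0 0 0 1;-0.37 0.13 0.05 8 1;-0.37 0.13 0.05 8 1;-0.37 0.13 0.05 8 1;-0.37 0.13 0.05 8 1;-0.37 0.13 0.05 8 1;-0.37 0.13 0 8 1;-0.37 0.13 0 8 1;-0.37 0.13 0 8 1;-0.37 0.13 0 8 1;0 0 0 0 1"}}

```text
time: 18.6
tcp_pos: [0.514, 0.0495, 0.078]
orientation: [[-0.597, 0.802, 0.001], [0.802, 0.597, 0.0], [-0.0, 0.001, -1.0]]
wrist_force: [0.2, 0.0, 0.7]
gripper_width: 0.0009
finger_force: 0.1
```

```bash
python3 -c "
from h import *
nt()"
```

```text
t 18.6 r 28.9 ang 58.0 z 0.078 toolx 126.7 q7 12.3 F [0.2 0.  0.7]
tool-frame pos rel stud mm [10.5 27. ] boxangle tool y 17.0
```

>>> {"op": "servo_tool", "data": {"plan": "-0.37 0.1 0 8 1;-0.37 0.12 0 8 1;-0.37 0.12 0 8 1;-0.37 0.12 0 8 1;-0.37 0.12 0 8 1;-0.37 0.12 0 8 1;-0.37 0.12 0 8 1;-0.37 0.12 0 8 1;-0.37 0.12 0 8 1;0 0 0 0 1"}}

```text
time: 19.6
tcp_pos: [0.5261, 0.0191, 0.0778]
orientation: [[0.575, 0.818, 0.001], [0.818, -0.575, 0.0], [0.0, 0.0, -1.0]]
wrist_force: [0.0, 0.6, -0.9]
gripper_width: 0.0007
finger_force: 0.1
```

```bash
python3 -c "
from h import *
nt()"
```

```text
t 19.6 r 28.1 ang -12.2 z 0.0778 toolx 54.9 q7 -48.6 F [ 0.   0.6 -0.9]
tool-frame pos rel stud mm [10.9 25.9] boxangle tool y -54.8
```

>>> {"op": "servo_tool", "data": {"plan": "-0.14 0.05 0 3 1;-0.14 0.05 0 3 1;-0.14 0.05 0 3 1;-0.14 0.05 0 3 1;-0.14 0.05 0 3 1;-0.14 0.05 0 3 1;-0.14 0.05 0 3 1;0 0 0 0 1"}}

```text
time: 20.4
tcp_pos: [0.522, 0.0098, 0.0778]
orientation: [[0.828, 0.561, 0.001], [0.561, -0.828, 0.0], [0.001, 0.0, -1.0]]
wrist_force: [0.9, -0.2, -0.6]
gripper_width: 0.0004
finger_force: 0.5
```

>>> {"op": "servo_tool", "data": {"plan": "-0.1 0.03 0 2 1;-0.1 0.03 0 2 1;0 0 0 0 1"}}

```text
time: 20.7
tcp_pos: [0.5204, 0.0081, 0.0776]
orientation: [[0.867, 0.499, 0.0], [0.499, -0.867, 0.0], [0.0, 0.0, -1.0]]
wrist_force: [1.1, 0.3, 0.6]
gripper_width: 0.0005
finger_force: 0.5
```

>>> {"op": "servo_tool", "data": {"plan": "-0.1 0.03 0 2 1;-0.1 0.03 0 2 1;0 0 0 0 1"}}

```text
time: 21.0
tcp_pos: [0.5189, 0.0066, 0.0776]
orientation: [[0.899, 0.437, 0.0], [0.437, -0.899, -0.0], [0.0, 0.0, -1.0]]
wrist_force: [1.7, -0.7, 1.3]
gripper_width: 0.0003
finger_force: 0.5
```

```bash
python3 -c "
from h import *
nt()"
```

```text
t 21.0 r 27.3 ang -42.3 z 0.0776 toolx 25.9 q7 -73.4 F [ 1.7 -0.7  1.3]
tool-frame pos rel stud mm [10.1 25.4] boxangle tool y -83.7
```

>>> {"op": "servo_tool", "data": {"plan": "-0.1 0.03 0 2 1;-0.1 0.03 0 2 1;0 0 0 0 1"}}

```text
time: 21.3
tcp_pos: [0.5172, 0.0052, 0.0775]
orientation: [[0.928, 0.373, 0.0], [0.373, -0.928, -0.0], [0.0, 0.0, -1.0]]
wrist_force: [1.1, -0.4, -0.2]
gripper_width: 0.0007
finger_force: 0.5
```

>>> {"op": "servo_tool", "data": {"plan": "-0.1 0.03 0 2 1;0 0 0 0 1"}}

```text
time: 21.5
tcp_pos: [0.5164, 0.0046, 0.0775]
orientation: [[0.94, 0.341, -0.0], [0.341, -0.94, 0.0], [0.0, -0.0, -1.0]]
wrist_force: [1.3, -1.1, 0.7]
gripper_width: 0.0004
finger_force: 0.5
```

>>> {"op": "servo_tool", "data": {"plan": "-0.1 0.03 0 2 1;0 0 0 0 1"}}

```text
time: 21.7
tcp_pos: [0.5156, 0.004, 0.0775]
orientation: [[0.951, 0.308, -0.0], [0.308, -0.951, 0.0], [-0.0, -0.0, -1.0]]
wrist_force: [1.3, -1.3, 0.6]
gripper_width: 0.0003
finger_force: 0.5
```

```bash
python3 -c "
from h import *
nt()"
```

```text
t 21.7 r 27.0 ang -51.3 z 0.0775 toolx 17.9 q7 -80.4 F [ 1.3 -1.3  0.6]
tool-frame pos rel stud mm [ 9.6 25.2] boxangle tool y -91.7
```

>>> {"op": "servo_tool", "data": {"plan": "-0.1 0.04 0 2 1;-0.1 0.04 0 2 1;0 0 0 0 1"}}

```text
time: 22.0
tcp_pos: [0.5138, 0.0027, 0.0775]
orientation: [[0.971, 0.241, -0.0], [0.241, -0.971, 0.0], [-0.0, -0.0, -1.0]]
wrist_force: [1.5, 0.2, -1.0]
gripper_width: 0.0004
finger_force: 0.4
```

>>> {"op": "servo_tool", "data": {"plan": "-0.1 0.04 0 2 1;-0.1 0.04 0 2 1;0 0 0 0 1"}}

```text
time: 22.3
tcp_pos: [0.5121, 0.0015, 0.0775]
orientation: [[0.985, 0.172, -0.0], [0.172, -0.985, 0.0], [-0.0, -0.0, -1.0]]
wrist_force: [0.7, 1.2, -0.9]
gripper_width: 0.0005
finger_force: 0.4
```

```bash
python3 -c "
from h import *
nt()"
```

```text
t 22.3 r 27.1 ang -60.4 z 0.0775 toolx 9.9 q7 -87.3 F [ 0.7  1.2 -0.9]
tool-frame pos rel stud mm [ 9.1 25.5] boxangle tool y -99.7
```

No stop was met past -y, so the nut had about 1.5 turns to go and a third stroke is needed.

>>> {"op": "servo_tool", "data": {"plan": "0.3 0 0 0 1;0 0 -3 0 1;0 0 -3 -8.5 1;0 0 0 -8.5 1;0 0 0 -8.5 1;0 0 0 -8.5 1;0 0 0 -8.5 1;0 0 0 -8.5 1;0 0 0 -8.5 1;0 0 0 -8.5 1;0 0 0 -8.5 1;0 0 0 -8.5 1"}}

```text
time: 23.5
tcp_pos: [0.5151, 0.0019, 0.1374]
orientation: [[-0.092, 0.996, -0.0], [0.996, 0.092, 0.0], [0.0, -0.0, -1.0]]
wrist_force: [0.5, 0.2, -0.5]
gripper_width: 0.0004
finger_force: 0.0
```

>>> {"op": "servo_tool", "data": {"plan": "0 0 0 -8.5 1;0 0 0 -8.5 1;0 0 0 -8.5 1;0 0 0 -8.5 1;0 0 0 -8.5 1;0 0 0 -8.5 1;0 0 0 -8.5 1;0 0 0 -8.5 1;0 0 0 -8.5 1;0 0 0 -8.5 1;0 0 0 -8.5 1;0 0 0 -8.5 1"}}

```text
time: 24.7
tcp_pos: [0.5151, 0.0019, 0.1375]
orientation: [[-0.955, -0.297, -0.0], [-0.297, 0.955, 0.0], [0.0, 0.0, -1.0]]
wrist_force: [0.1, -0.1, -0.2]
gripper_width: 0.0008
finger_force: 0.0
```

```bash
python3 -c "
from h import *
nt()
t=shot('wrist','w3.png')"
```

```text
t 24.7 r 28.4 ang -54.6 z 0.1375 toolx -162.7 q7 90.1 F [ 0.1 -0.1 -0.2]
tool-frame pos rel stud mm [ -8.8 -27. ] boxangle tool y 87.6
```

View pics/w3.png

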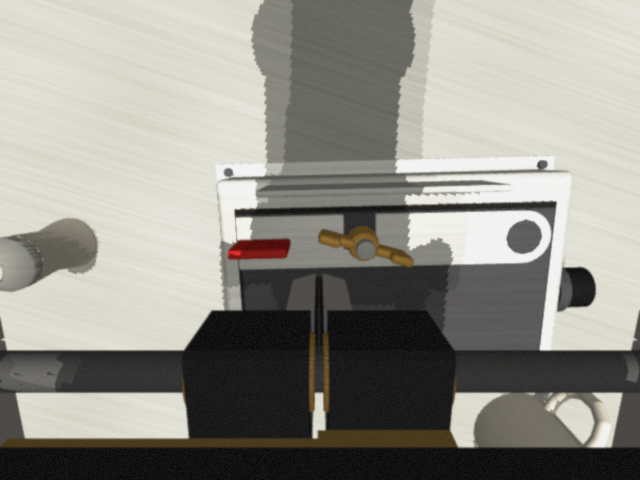

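The wings now run from (320,236) to (411,262), so the +y wing is about 15° towards +x. Third stroke.

>>> {"op": "servo_tool", "data": {"plan": "0.8 1.75 0 0 1;0.8 1.75 0 0 1;0.8 1.75 0 0 1;0 0 2 0 1;0 0 2 0 1;0 0 1.2 0 1;0 0 0.7 0 1;0 0 0 0 1"}}

```text
time: 25.55
tcp_pos: [0.4764, 0.0456, 0.078]
orientation: [[-0.957, -0.29, -0.001], [-0.29, 0.957, 0.0], [0.001, 0.0, -1.0]]
wrist_force: [0.5, -0.2, 1.0]
gripper_width: 0.0005
finger_force: 0.0
```

```bash
python3 -c "
from h import *
nt()"
```

```text
t 25.55 r 30.4 ang 137.3 z 0.078 toolx -163.2 q7 80.7 F [ 0.5 -0.2  1. ]
tool-frame pos rel stud mm [15.4 26.2] boxangle tool y 87.2
```

>>> {"op": "servo_tool", "data": {"plan": "-0.44 0 0 0 1;-0.37 0.12 0.05 8 1;-0.37 0.12 0.05 8 1;-0.37 0.12 0.05 8 1;-0.37 0.12 0.05 8 1;-0.37 0.12 0.05 8 1;-0.37 0.12 0 8 1;-0.37 0.12 0 8 1;-0.37 0.12 0 8 1;-0.37 0.12 0 8 1;0 0 0 0 1"}}

```text
time: 26.65
tcp_pos: [0.5147, 0.0482, 0.0767]
orientation: [[-0.569, 0.823, 0.001], [0.823, 0.569, 0.0], [-0.0, 0.001, -1.0]]
wrist_force: [-0.2, -0.3, 0.5]
gripper_width: 0.0005
finger_force: 0.1
```

```bash
python3 -c "
from h import *
nt()"
```

```text
t 26.65 r 28.2 ang 55.5 z 0.0767 toolx 124.7 q7 15.3 F [-0.2 -0.3  0.5]
tool-frame pos rel stud mm [10.  26.4] boxangle tool y 15.0
```

>>> {"op": "servo_tool", "data": {"plan": "-0.36 0.11 0 8 1;-0.37 0.12 0 8 1;-0.37 0.12 0 8 1;-0.37 0.12 0 8 1;-0.37 0.12 0 8 1;-0.37 0.12 0 8 1;-0.37 0.12 0 8 1;-0.37 0.12 0 8 1;-0.37 0.12 0 8 1;0 0 0 0 1"}}

```text
time: 27.65
tcp_pos: [0.5257, 0.0175, 0.0765]
orientation: [[0.603, 0.797, 0.001], [0.797, -0.603, 0.0], [0.001, 0.0, -1.0]]
wrist_force: [-0.1, 0.9, 0.1]
gripper_width: 0.0006
finger_force: 0.1
```

>>> {"op": "servo_tool", "data": {"plan": "-0.14 0.05 0 3 1;-0.14 0.05 0 3 1;-0.14 0.05 0 3 1;-0.14 0.05 0 3 1;-0.14 0.05 0 3 1;-0.1 0.03 0 2 1;0 0 0 0 1"}}

```text
time: 28.35
tcp_pos: [0.5221, 0.01, 0.0763]
orientation: [[0.809, 0.588, 0.001], [0.588, -0.809, 0.0], [0.001, 0.0, -1.0]]
wrist_force: [1.4, 0.9, 1.1]
gripper_width: 0.0006
finger_force: 0.6
```

```bash
python3 -c "
from h import *
nt()"
```

```text
t 28.35 r 27.8 ang -32.8 z 0.0763 toolx 36.0 q7 -59.9 F [1.4 0.9 1.1]
tool-frame pos rel stud mm [10.1 25.9] boxangle tool y -73.6
```

Now I creep to the stop in 2° steps, watching the force.

>>> {"op": "servo_tool", "data": {"plan": "-0.1 0.03 0 2 1;-0.1 0.03 0 2 1;0 0 0 0 1"}}

```text
time: 28.65
tcp_pos: [0.5205, 0.0081, 0.0761]
orientation: [[0.85, 0.526, 0.0], [0.526, -0.85, 0.0], [0.0, 0.0, -1.0]]
wrist_force: [0.2, 0.1, 0.8]
gripper_width: 0.0008
finger_force: 0.5
```

>>> {"op": "servo_tool", "data": {"plan": "-0.1 0.03 0 2 1;-0.1 0.03 0 2 1;0 0 0 0 1"}}

```text
time: 28.95
tcp_pos: [0.519, 0.0065, 0.076]
orientation: [[0.885, 0.465, -0.0], [0.465, -0.885, -0.0], [-0.0, -0.0, -1.0]]
wrist_force: [0.9, 0.7, -0.7]
gripper_width: 0.0003
finger_force: 0.4
```

>>> {"op": "servo_tool", "data": {"plan": "-0.1 0.03 0 2 1;0 0 0 0 1"}}

```text
time: 29.15
tcp_pos: [0.5186, 0.006, 0.0761]
orientation: [[0.9, 0.435, 0.0], [0.435, -0.9, 0.0], [0.0, 0.0, -1.0]]
wrist_force: [2.9, 1.2, -1.4]
gripper_width: 0.0002
finger_force: 1.4
```

>>> {"op": "servo_tool", "data": {"plan": "-0.1 0.03 0 2 1;0 0 0 0 1"}}

```text
time: 29.35
tcp_pos: [0.5182, 0.0055, 0.0762]
orientation: [[0.915, 0.404, 0.001], [0.404, -0.915, 0.0], [0.001, 0.0, -1.0]]
wrist_force: [4.2, 1.2, -1.6]
gripper_width: 0.0005
finger_force: 2.4
```

```bash
python3 -c "
from h import *
nt()"
```

```text
t 29.35 r 27.6 ang -45.0 z 0.0762 toolx 23.8 q7 -70.3 F [ 4.2  1.2 -1.6]
tool-frame pos rel stud mm [10.  25.8] boxangle tool y -85.8
```

The stop is felt, with force rising at about -86°. One slightly firmer gentle push, then I back off and look.

>>> {"op": "servo_tool", "data": {"plan": "-0.1 0 0 0 1;-0.1 0 0 0 1;0 0 0 0 1"}}

```text
time: 29.65
tcp_pos: [0.5178, 0.0053, 0.0765]
orientation: [[0.914, 0.406, 0.004], [0.406, -0.914, 0.001], [0.004, 0.001, -1.0]]
wrist_force: [10.2, 4.9, -6.9]
gripper_width: 0.0006
finger_force: 5.9
```

>>> {"op": "servo_tool", "data": {"plan": "0.3 0 0 0 1;0.5 0 0 0 1;0 0 -3 0 1;0 0 -4 0 1;-3 0 -3 0 1;-4 0 0 0 1;-4 0 0 0 1;0 0 0 0 1;0 0 0 0 1"}}

```text
time: 30.55
tcp_pos: [0.4222, -0.037, 0.1764]
orientation: [[0.915, 0.404, 0.001], [0.404, -0.915, 0.0], [0.001, -0.0, -1.0]]
wrist_force: [0.4, -0.4, 1.3]
gripper_width: 0.001
finger_force: 0.0
```

```bash
python3 -c "
from h import *
nt()
t=shot('wrist','w4.png')
m=shot('top')
for n,z,p in [('mug',.05,(.638,.24)),('shaker',.05,(.58,-.198)),('sauce_pot',.04,(.437,.324))]:
  for r in cut_out(n,'top')[:2]: print(n,round(r['confidence'],2),np.round(onz(m,r['point'],z),3),p)
"
```

```text
t 30.55 r 98.5 ang -141.0 z 0.1764 toolx 23.8 q7 -69.3 F [ 0.4 -0.4  1.3]
tool-frame pos rel stud mm [-95.   25.8] boxangle tool y -85.8
mug 0.89 [0.629 0.233 0.05 ] (0.638, 0.24)
shaker 0.84 [ 0.584 -0.196  0.05 ] (0.58, -0.198)
sauce_pot 0.64 [0.443 0.319 0.04 ] (0.437, 0.324)
```

View pics/w4.png

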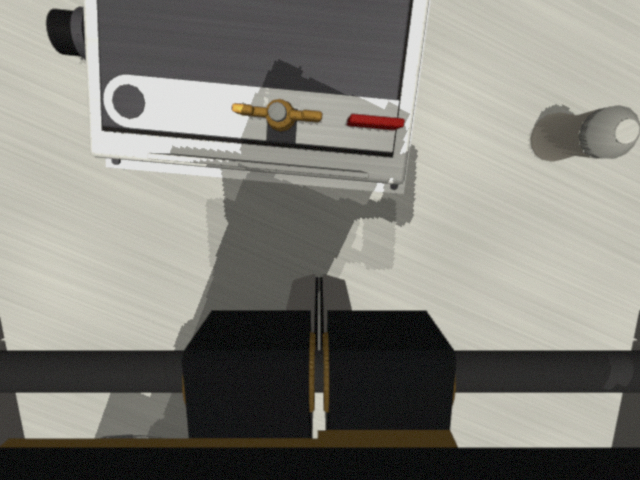

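The wings, (235,107) to (320,116), lie parallel to the strap, which runs from (128,101) to the paddle at (376,121). The nut is seated, the strap is home, the bystanders are in place and the arm is clear.

```bash
python3 -c "
from h import *
print(close_job())"
```

```text
the job is handed in; nothing more can be done
None
```

The strap is home around the stud, the wing nut is run down to its stop on it, the mug, shaker and sauce pot stand where they were, and the job is handed in at about 31 s; no verdict came back.

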